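# Put the tested sample back in the rack and flip its tag to green

### The arm

A 6-joint arm with a two-finger parallel gripper is mounted at the origin on a cart in front of the work surface, level with it; the furniture and walls round the work are solid. World frame = base frame: x ahead of the robot, y to its left, z up, the work surface at z = 0. Lengths are in m, angles in rad, forces in N, time in s.
With the tool pointing down it reaches from about 0.375 to 0.975 m from the base axis. Payload 3.8 kg.
Tool frame: the origin (TCP) lies at the very end of the fingers, on their centre line; the grasp point (between the pads) lies 19 mm behind it; z points along the fingers, y is the line along which they close (so a half turn about z gives the same grasp; the last joint's range is limited). The gripper opens to 85 mm and grips with 20 to 120 N. Pads are 22 mm wide; open, the fingers measure 114 mm over their backs; the gripper's body (76 mm by 85 mm) begins 54 mm behind the grasp point. The pads swing forward as they close: fully open they stand 13 mm farther back than shut.
Start: joints at [-1.181, 0.264, 1.604, -0, 1.274, -0.037], TCP at [0.279, -0.614, 0.201] pointing down, gripper open.
Joint ranges: [-2.63, 2.63], [-0.94, 2.18], [0.31, 2.57], [-1.31, 4.45], [0, 2.66], [-2.55, 2.55]. Speed limits (rad/s): [2.57, 2.57, 3.14, 3.14, 3.14, 3.14].

### API

Orientations are given as a rotation vector (axis times angle).
In Python, from workcell import monitor, viewer, job gives the robot as it stands. The module is installed in compiled form; this text tells all that it offers.
- The arm moves only by the tool step_arm, never from a script. Its argument "series" is one flat list of numbers, 4 for each row, row after row: the shift along the tool's x, y, z in m, then the turn about the tool's z in rad. A call has 1 to 8 rows; each row is the pose to reach, as a shift and turn from the pose commanded when the call began, along the tool's axes at that moment; what a row does not reach only later rows make up. A row lasts 1/8 s, in which the tool goes at most 62.5 mm and 10.7 degrees, less where a joint would pass 70% of its speed; a pose out of reach is approached as far as the arm can. A call with a gripper value outside its range is refused whole. "gripper" is the opening, from 0 (shut) to 1 (fully open), set as the call begins (left out, the last holds). The fingers move at their own pace and stop on an object; "newtons" is the grip in N (left out, the last holds). Time passes only in rows, so rows that repeat a pose let the fingers close. It gives the time, the measured TCP pose, the force, the opening and the grip force at its end, in the units of the state.
- monitor.read_state(): the state, without advancing time (a new reading comes with each control period).
- viewer.read_camera(name): name is "scene" or "side" or "wrist"; returns a dict with "image" (480x640x3 uint8, red, green, blue), "intrinsics" (3x3 intrinsics, pixels), "T" (4x4, takes a point from camera to world coordinates); the wrist camera has in their place "hand_eye" (4x4, takes a point from camera to tool coordinates, whose origin is the TCP and whose axes are the flange's). Camera axes: x right, y up, looking along -z (the intrinsics and any distortion apply to the point x, -y, -z); pixel columns grow to the right and rows downward; lengths in m; the calibration is good to about 2 mm. A picture is of the moment at which its call begins: read the wrist's pose just before it. There is no depth.
- job.finish_job(): hands the job in; it is judged then, once.
Trained networks look in a picture, given as the dict that the camera call returned (one of the last four; its "shot" number tells which), for a name from the list of things; names that differ only in an ending like _2 or _b are one class to them, and where a whole thing is asked for, a point or a joint stands for the part that bears it (a point fixed in the world has none). Each returns a list of dicts, best first, with "score" (0 to 1); they miss things now and then, are a little off and sometimes report something else, mostly with a low value. They report only what shows in the picture. A call takes as long as a camera call. They do not tell look-alikes from the thing itself.
- viewer.boxes_of(picture, label): "extent" ([centre column, centre row, width, height] in pixels, round what is visible of it).
- viewer.spot_point(picture, label): "point" ([column, row] in pixels: a listed point, or the origin of a listed thing).
The state is a dict: "time": time; "q": joint angles; "joint_vel": joint speeds; "joint_torque": joint torques, N m; "tool_pos": TCP position; "tcp_rot": TCP orientation; "wrist_force": force on the tool from outside, world axes, zero at the start; "torque": the same for the moment, N m; "width": opening from 0.0 (shut) to 1.0 (fully open); "grip_force": force on a finger pad.
Only numpy, scipy, OpenCV 4.12 (cv2) and the standard library are available. Lean on these libraries where they do the work, as an engineer would, in place of code of your own. Each camera call takes 0.05 s, during which the arm holds its last target. There are 200 camera calls.

### The job

Of the three sample jars in the grey rack, the one with the green contents has passed its test. With your fingertips, gently push that jar back along its lane until it stands against the stop at the back of the rack, and then flip the tag over that same lane right over its hinge, so that it lies flat on the other side with its green face up. Push only: do not pinch, lift or tip anything, and leave the other two jars and their tags as they are.

Things in the scene. Friction and masses are not known exactly. Their poses are not given: they have to be found in the camera images.
- rack: grey sheet-metal sample rack fixed to the bench, three lanes side by side. Origin on the bench under the rack; x to its back (away from the robot), y to its left, z up. Base plate 8 mm thick, x -75 to +90, y -165 to +165 mm. Lanes run along x, centred at y = +115, 0, -115 mm, open in front, 64 mm clear between rails 10 mm high; they end at an upright stop wall, face at x = +30, top at z = 90 mm
- stop_left (a point): left lane: point where the middle of the lane's floor (8 mm above the bench) meets the stop wall's front face
- stop_mid (a point): middle lane: the same point
- stop_right (a point): right lane: the same point
- tag_left (a joint): hinge of the flip tag of the left lane. 0 = lies level on its rest to the right (-y of the rack), red face up; 1.57 = upright; 3.14 = lies level to the left (+y), green face up. A plate 40 mm wide along the pin and 4 mm thick, all three alike; 30 g, free on its pin with light damping: it falls to the side it leans to
- tag_mid (a joint): hinge of the flip tag of the middle lane. 0 = lies level on its rest to the right (-y of the rack), red face up; 1.57 = upright; 3.14 = lies level to the left (+y), green face up. 
- tag_right (a joint): hinge of the flip tag of the right lane. 0 = lies level on its rest to the right (-y of the rack), red face up; 1.57 = upright; 3.14 = lies level to the left (+y), green face up. 
- roll_left (a point): left tag: middle of the white finger roll along its free edge: a bar 10 mm in diameter, 40 mm long, parallel to the pin, its centre 45 mm from the pin. Below it the shelf is 38 mm down, so a fingertip fits under it. Lift it and follow it round the pin: a level push on its side alone jams; once it stands upright a sideways push tips it across
- roll_mid (a point): middle tag: the same point
- roll_right (a point): right tag: the same point
- hinge_left (a point): left lane: point on the hinge pin of its tag, at the middle of the tag's width, 128 mm above the bench. The tag's plate swings between two ears, 49 mm apart along the pin, which rise 6 mm above the pin; they stand on a shelf 38 mm below the pin, beside a rubber rest post 20 mm to either side of the pin
- hinge_mid (a point): middle lane: point on the hinge pin of its tag, at the middle of the tag's width, 128 mm above the bench
- hinge_right (a point): right lane: point on the hinge pin of its tag, at the middle of the tag's width, 128 mm above the bench
- sample_green: loose clear sample jar, GREEN contents, black cap, 53 mm in diameter, 71 mm high, 0.08 to 0.15 kg. Origin: centre of its underside, z up. Stands at the front of any one of the lanes. It slides on the lane; push it low, at most 30 mm above the lane floor, or it tips. Against the stop its origin is 26 mm in front of the wall
- sample_blue: loose clear sample jar with BLUE contents and black cap, 57 mm in diameter, 79 mm high, at the front of another lane; leave alone. Origin: centre of its underside, z up
- sample_white: loose clear sample jar with WHITE contents and white cap, 53 mm in diameter, 71 mm high, at the front of another lane; leave alone. Origin: centre of its underside, z up
Things that resemble listed ones, but are neither listed nor needed, are in the scene too. What is shaped like the sample_green but orange is not meant.

How it is judged:
By the outcome, as a careful person would: the job done as asked, in the order asked, and still so for the second after the job is handed in, with the robot touching nothing.
It also fails if it takes over 54 s, if anything falls off the work surface, if the arm or the gripper's body presses on something with over 40 N, if the wrist force passes 120 N, or if a joint passes its speed limit or range.

## Working session

There is one attempt and no reset: what is moved stays moved. The work goes in short steps, Python scripts to look and compute and a tool call to move; the robot and the scene stay as the last step left them, time stands still between calls to the robot, and variables do not carry over. Pictures are saved under pics/ and viewed, at most 10 in all, crops included, and the job is handed in when it is done.

Besides the shell and the picture viewer there is one more tool, called after "Call:" in YAML: its name, and indented under it one key for each argument. step_arm: Moves the arm, as the interface text tells. Its arguments: {"type":"object","properties":{"series":{"type":"array"},"gripper":{"type":"number"},"newtons":{"type":"number"}},"required":["series"]}

```bash
mkdir -p pics; cat > h.py <<'E'
import numpy as np, cv2
from workcell import monitor, viewer, job
from scipy.spatial.transform import Rotation as R
def ray(p,uv,T=None):
    T=p["T"] if T is None else T; K=p["intrinsics"]
    d=np.linalg.inv(K)@[uv[0],uv[1],1]; d=np.array([d[0],-d[1],-d[2]])
    return np.array(T)[:3,3], np.array(T)[:3,:3]@(d/np.linalg.norm(d))
def tri(rs):
    A=0;b=0
    for o,d in rs:
        P=np.eye(3)-np.outer(d,d);A=A+P;b=b+P@o
    x=np.linalg.solve(A,b); return x,[float(np.linalg.norm((np.eye(3)-np.outer(d,d))@(x-o))) for o,d in rs]
def proj(p,X,T=None):
    T=p["T"] if T is None else T
    c=np.linalg.inv(T)@np.append(X,1); v=p["intrinsics"]@[c[0],-c[1],-c[2]]; return v[:2]/v[2]
def save(n,im): cv2.imwrite("pics/"+n,cv2.cvtColor(np.ascontiguousarray(im),cv2.COLOR_RGB2BGR))
E
python3 - <<'E'
from h import *
ps={}
for n in("scene","side"):
    p=viewer.read_camera(n);ps[n]=p;save(n+"1.png",p["image"]); print(n,p.keys(),np.round(p["T"],3).tolist(),np.round(p["intrinsics"],1).tolist())
for l in "sample_green sample_blue sample_white stop_left stop_mid stop_right hinge_left hinge_mid hinge_right roll_left roll_mid roll_right rack".split():
    r={n:viewer.spot_point(ps[n],l)[:4] for n in ps}
    print(l,{n:[(np.round(x["point"]).tolist(),round(x["score"],2)) for x in r[n]] for n in r})
    if all(r.values()):
        x,e=tri([ray(ps[n],r[n][0]["point"]) for n in ps]); print("   ",np.round(x,4),np.round(e,4))
print(monitor.read_state())
E
```

```text
scene dict_keys(['image', 'intrinsics', 'T', 'shot']) [[0.842, -0.474, 0.259, 0.743], [0.54, 0.732, -0.416, -0.179], [0.008, 0.49, 0.872, 0.856], [0.0, 0.0, 0.0, 1.0]] [[450.3, 0.0, 323.1], [0.0, 450.3, 236.0], [0.0, 0.0, 1.0]]
side dict_keys(['image', 'intrinsics', 'T', 'shot']) [[1.0, -0.014, 0.028, 0.57], [0.031, 0.587, -0.809, -0.505], [-0.005, 0.809, 0.588, 0.598], [0.0, 0.0, 0.0, 1.0]] [[500.7, 0.0, 326.7], [0.0, 500.7, 251.0], [0.0, 0.0, 1.0]]
sample_green {'scene': [([248.0, 317.0], 0.71), ([344.0, 187.0], 0.57)], 'side': [([293.0, 236.0], 0.95), ([271.0, 374.0], 0.81)]}
    [ 0.5368 -0.0607  0.2867] [0.0191 0.0191]
sample_blue {'scene': [([322.0, 227.0], 0.66), ([344.0, 189.0], 0.3)], 'side': [([289.0, 271.0], 0.82)]}
    [0.4735 0.2467 0.0031] [0.001 0.001]
sample_white {'scene': [([295.0, 264.0], 0.97), ([321.0, 226.0], 0.15)], 'side': [([290.0, 314.0], 0.8), ([288.0, 272.0], 0.72)]}
    [ 0.4787  0.1405 -0.0062] [0.0045 0.0045]
stop_left {'scene': [([375.0, 202.0], 0.97)], 'side': [([326.0, 237.0], 0.96)]}
    [ 0.539   0.3706 -0.0019] [0.0002 0.0002]
stop_mid {'scene': [
[... 1205 characters left out ...]
{'time': 1.4, 'q': array([-1.18093648e+00,  2.63858615e-01,  1.60401188e+00, -2.60568900e-05,
        1.27366878e+00, -3.68946466e-02]), 'joint_vel': array([-5.47976371e-05, -4.67258471e-04, -1.99963438e-03, -9.92863842e-04,
       -8.15946157e-04, -5.93304567e-04]), 'joint_torque': array([ 2.16451135e-04, -5.15054834e+01, -3.67708504e+01, -1.40852180e-04,
        9.30187380e-04, -1.16190705e-05]), 'tool_pos': array([ 0.27938869, -0.61446664,  0.20060121]), 'tcp_rot': array([ 3.07028730e+00,  6.65268830e-01, -2.38063312e-05]), 'wrist_force': array([ 0.22845445, -1.30170334,  1.00560039]), 'torque': array([ 0.06999145, -0.00373138,  0.00148865]), 'grip_force': 0.0, 'width': 1.003781171551901}
```

View pictures.

View pics/scene1.png

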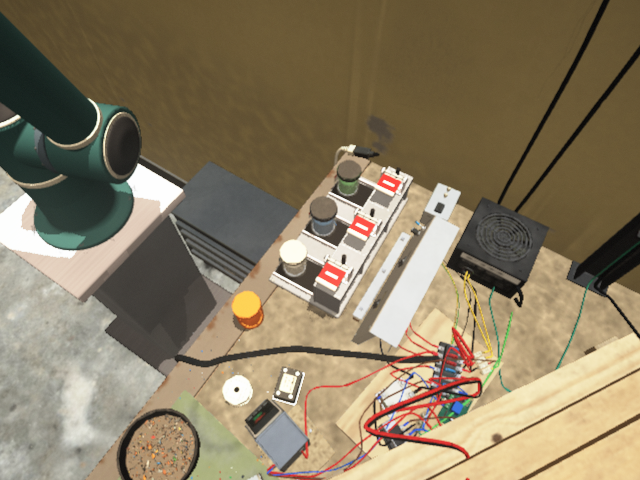

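View pics/side1.png

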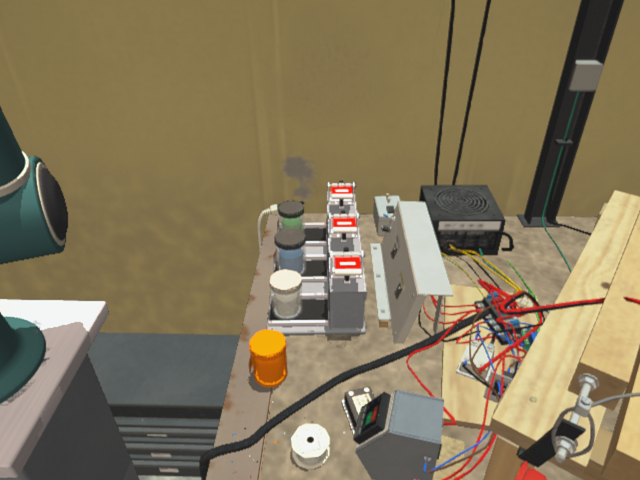

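Scene: the green jar is in the left lane at scene (348,178), side (291,218). Similar things: the orange jar at scene (247,309), side (268,358), the blue jar at scene (323,215) and the white jar at (293,258). I choose the one with green contents, in the left lane. Next I'll fit the rack pose.

```bash
cat > fit.py <<'E'
from h import *
from scipy.optimize import least_squares
LY=dict(left=.115,mid=0,right=-.115)
def model(v,l):
    x,y,a,hx,hy=v; k,s=l.split("_"); Y=LY[s]
    P={"stop":(.03,Y,.008),"hinge":(hx,Y+hy,.128),"roll":(hx,Y+hy-.045,.128)}[k]
    c,s_=np.cos(a),np.sin(a); return np.array([x+c*P[0]-s_*P[1],y+s_*P[0]+c*P[1],P[2]])
def fit(obs): # list (pic,T,label,uv)
    f=lambda v:np.concatenate([proj(p,model(v,l),T)-uv for p,T,l,uv in obs])
    return least_squares(f,[.52,.237,.06,.06,.02],loss="soft_l1",f_scale=2)
E
python3 - <<'E'
from fit import *
sc=dict(T=np.array([[0.842,-0.474,0.259,0.743],[0.54,0.732,-0.416,-0.179],[0.008,0.49,0.872,0.856],[0,0,0,1]]),intrinsics=np.array([[450.3,0,323.1],[0,450.3,236],[0,0,1]]))
ps={n:viewer.read_camera(n) for n in("scene","side")}
obs=[]
for l in [k+"_"+s for k in("stop","hinge","roll") for s in LY]:
    for n in ps:
        r=viewer.spot_point(ps[n],l)
        if r and not(n=="side" and l=="hinge_left"): obs.append((ps[n],None,l,np.array(r[0]["point"])))
r=fit(obs); print(np.round(r.x,4)); print([(o[2],np.round(e,1).tolist()) for o,e in zip(obs,r.fun.reshape(-1,2))])
for l in("stop_left","hinge_left","roll_left"): print(l,np.round(model(r.x,l),4))
a=r.x[2]
g={n:[x["point"] for x in viewer.spot_point(ps[n],"sample_green")] for n in ps}; print(g)
for n,uv in(("scene",g["scene"]),("side",g["side"])):
    for u in uv:
        o,d=ray(ps[n],u); X=o+d*(.008-o[2])/d[2]; print(n,np.round(u),np.round(X,4))
o,d=ray(ps["side"],(262,217)); print("bench far edge",o-d*o[2]/d[2])
im=ps["side"]["image"][170:310,230:400]; save("crop.png",cv2.resize(im,None,fx=4,fy=4,interpolation=cv2.INTER_CUBIC))
np.save("rack.npy",r.x); print(monitor.read_state()["time"])
E
```

```text
[0.519  0.244  0.0611 0.0559 0.0034]
[('stop_left', [-0.6, -0.5]), ('stop_left', [0.6, -1.8]), ('stop_mid', [-0.6, 1.2]), ('stop_mid', [-0.0, -0.9]), ('stop_right', [0.7, -1.1]), ('stop_right', [0.1, 4.0]), ('hinge_left', [0.5, 0.3]), ('hinge_mid', [-0.1, 1.2]), ('hinge_mid', [1.2, 3.9]), ('hinge_right', [2.1, -0.4]), ('roll_left', [3.1, -2.5]), ('roll_left', [-1.5, 1.4]), ('roll_mid', [-0.6, -1.3]), ('roll_mid', [-2.1, -0.8]), ('roll_right', [-41.1, 68.8]), ('roll_right', [0.6, -3.4])]
stop_left [0.5419 0.3606 0.008 ]
hinge_left [0.5676 0.3656 0.128 ]
roll_left [0.5703 0.3206 0.128 ]
{'scene': [[345.2, 189.1], [250.7, 316.5], [325.6, 282.5]], 'side': [[293.8, 236.0], [270.0, 370.5]]}
scene [345. 189.] [0.4669 0.357  0.008 ]
scene [251. 316.] [ 0.4696 -0.004   0.008 ]
scene [326. 282.] [0.5541 0.1366 0.008 ]
side [294. 236.] [0.472  0.3591 0.008 ]
side [270. 370.] [ 0.4664 -0.0021  0.008 ]
bench far edge [0.39285596 0.44471193 0.        ]
2.5
```

View pics/crop.png

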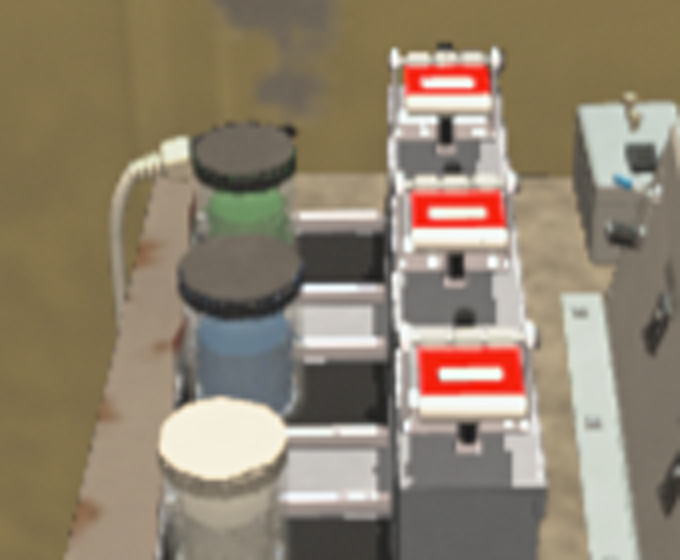

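The crop shows green contents under the black cap at crop (243,215), in the far (left) lane, so the choice holds. All three tags are red side up. Now I move over in an arc to the space in front of the left lane.

Call:
step_arm:
  series: [0.286, -0.215, 0, 0, 0.286, -0.215, 0, 0, 0.286, -0.215, 0, 0, 0.286, -0.215, 0, 0, 0.286, -0.215, 0, 0, 0.286, -0.215, 0, 0, 0.286, -0.215, 0, 0]
  gripper: 0.3

```text
time: 3.38
tool_pos: [0.4521, -0.2977, 0.2008]
tcp_rot: [-3.069, -0.672, -0.001]
wrist_force: [-0.3, -1.3, -0.5]
width: 0.297
grip_force: 0.0
```

Call:
step_arm:
  series: [0.134, -0.247, 0, 0, 0.134, -0.247, 0, 0, 0.134, -0.247, 0, 0, 0.134, -0.247, 0, 0, 0.134, -0.247, 0, 0, 0.134, -0.247, 0, 0]

```text
time: 4.12
tool_pos: [0.4707, -0.0192, 0.2008]
tcp_rot: [3.069, 0.67, 0.001]
wrist_force: [1.1, -1.1, -0.4]
width: 0.304
grip_force: 0.0
```

Call:
step_arm:
  series: [0.095, -0.3655, 0, 0.18, 0.095, -0.3655, 0, 0.366, 0.095, -0.3655, 0, 0.366, 0.095, -0.3655, 0, 0.366, 0.095, -0.3655, 0, 0.366, 0.095, -0.3655, 0, 0.366, 0.095, -0.3655, 0, 0.366, 0.095, -0.3655, 0, 0.366]

```text
time: 5.12
tool_pos: [0.4065, 0.3516, 0.2003]
tcp_rot: [3.139, 0.097, -0.0]
wrist_force: [0.2, 0.1, -0.7]
width: 0.3
grip_force: 0.0
```

```bash
cat > wl.py <<'E'
from fit import *
def wrist(name=None,labels=(),f=None):
    s=monitor.read_state(); p=viewer.read_camera("wrist")
    B=np.eye(4);B[:3,:3]=R.from_rotvec(s["tcp_rot"]).as_matrix();B[:3,3]=s["tool_pos"]; T=B@p["hand_eye"]
    if name: save(name,p["image"])
    d={l:viewer.spot_point(p,l) for l in labels}
    return s,p,T,d
E
python3 - <<'E'
from wl import *
v=np.load("rack.npy")
s,p,T,d=wrist("wr1.png",["stop_left","stop_mid","hinge_left","roll_left","sample_green","hinge_mid","roll_mid"])
print(s["tool_pos"],s["tcp_rot"],s["q"],s["time"])
for l,r in d.items():
    print(l,[(np.round(x["point"],1).tolist(),round(x["score"],2)) for x in r[:2]], proj(p,model(v,l),T).round(1) if l!="sample_green" else [ (lambda o,dd:(o+dd*(.008-o[2])/dd[2]).round(4))(*ray(p,x["point"],T)) for x in r[:2]])
E
```

```text
[0.40645074 0.35157879 0.20029267] [ 3.13890096e+00  9.66685115e-02 -3.13731429e-05] [ 6.67460409e-01  3.97824012e-03  1.89738977e+00 -1.01028746e-03
  1.24095637e+00  2.17700991e+00] 5.125
stop_left [([317.5, 71.5], 0.56)] [322.9  70.4]
stop_mid [([438.0, 70.9], 0.65)] [443.3  70.5]
hinge_left [] [317.1 -12.9]
roll_left [([315.7, 72.7], 0.35)] [391.9 -12.8]
sample_green [([313.4, 149.4], 0.72)] [array([0.4687, 0.3657, 0.008 ])]
hinge_mid [([315.2, 151.4], 0.22)] [508.2 -12.7]
roll_mid [] [583.  -12.6]
```

View pics/wr1.png

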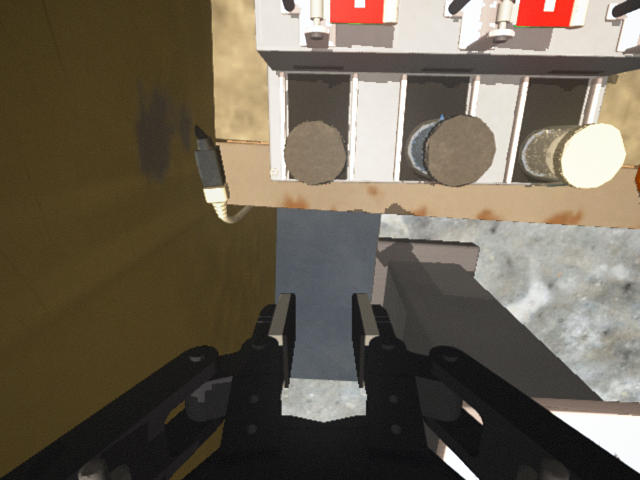

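The wrist view shows the green jar's cap at (316,152), ahead of the fingers, and the lane at x 287–351. The lane is about 4 mm left of the tool. I'll descend with that shift and approach.

Call:
step_arm:
  series: [0, -0.0045, 0.06, 0, 0, -0.0045, 0.12, 0, 0, -0.0045, 0.15, 0, 0, -0.0045, 0.17, 0, 0, -0.0045, 0.182, 0, 0, -0.0045, 0.182, 0]

```text
time: 6.28
tool_pos: [0.405, 0.3559, 0.018]
tcp_rot: [3.139, 0.095, -0.002]
wrist_force: [-0.0, 1.4, -0.4]
width: 0.302
grip_force: 0.0
```

```bash
python3 - <<'E'
from wl import *
s,p,T,d=wrist("wr2.png",["stop_left","sample_green"])
print(s["tool_pos"],s["wrist_force"],s["time"],[(l,x["point"],x["score"]) for l in d for x in d[l][:2]])
q=viewer.read_camera("side"); save("side2.png",cv2.resize(q["image"][140:320,200:420],None,fx=3,fy=3))
E
```

```text
[0.4050129  0.35594609 0.01804368] [-0.03892446  1.3583945  -0.39184134] 6.275 [('sample_green', [316.7, 164.8], 0.65)]
```

View pics/wr2.png

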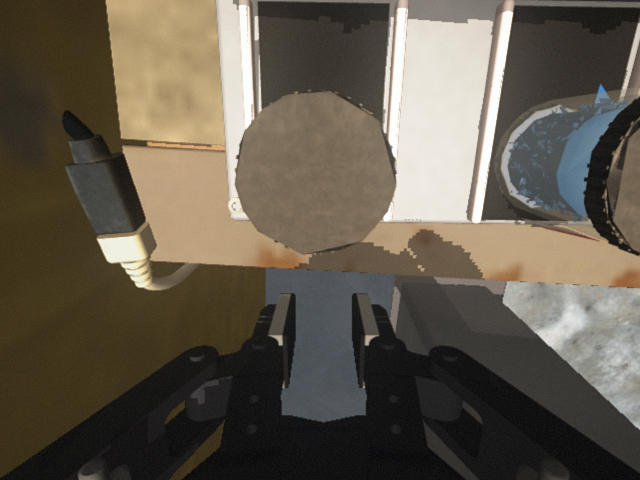

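The cap is centred at (317,172), about 2 mm left of the tool axis, and the tool is centred in the lane. I'll push gently.

Call:
step_arm:
  series: [0.01, 0, 0, 0, 0.018, 0, 0, 0, 0.023, 0, 0, 0, 0.028, 0, 0, 0, 0.033, 0, 0, 0, 0.038, 0, 0, 0, 0.043, 0, 0, 0, 0.048, 0, 0, 0]

```text
time: 7.48
tool_pos: [0.4535, 0.3594, 0.0185]
tcp_rot: [3.14, 0.096, -0.0]
wrist_force: [-0.5, 0.0, -0.6]
width: 0.299
grip_force: 0.3
```

Call:
step_arm:
  series: [0.005, 0, 0, 0, 0.009, 0, 0, 0, 0.013, 0, 0, 0, 0.016, 0, 0, 0, 0.018, 0, 0, 0, 0.02, 0, 0, 0, 0.02, 0, 0, 0]

```text
time: 8.35
tool_pos: [0.4734, 0.3606, 0.0186]
tcp_rot: [-3.14, -0.095, -0.0]
wrist_force: [-0.6, -0.4, 0.8]
width: 0.299
grip_force: 0.2
```

```bash
python3 - <<'E'
from wl import *
s,p,T,d=wrist("wr3.png")
print(s["tool_pos"],s["wrist_force"],s["time"])
q=viewer.read_camera("side"); a=cv2.resize(q["image"][160:290,230:390],(480,390),interpolation=cv2.INTER_CUBIC)
save("c3.png",np.vstack([a,cv2.resize(p["image"][:330,100:540],(480,210))[:, :]]) if False else np.hstack([a[:, :400],cv2.resize(p["image"],(400,300))[:,:].repeat(1,0) if False else np.vstack([cv2.resize(p["image"],(400,300)),np.zeros((90,400,3),np.uint8)])]))
E
```

```text
[0.47343685 0.36063664 0.01859765] [-0.63927442 -0.41786765  0.77245405] 8.35
```

View pics/c3.png

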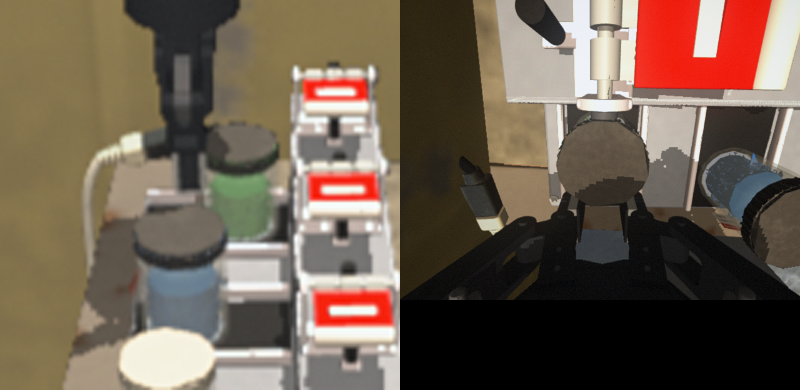

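The jar moves upright with the fingers: side crop (243,190), with a small gap left before the wall. I'll continue in small steps and watch the force.

Call:
step_arm:
  series: [0.002, 0, 0, 0, 0.003, 0, 0, 0, 0.004, 0, 0, 0, 0.005, 0, 0, 0, 0.006, 0, 0, 0, 0.006, 0, 0, 0]

```text
time: 9.2
tool_pos: [0.4794, 0.361, 0.0186]
tcp_rot: [-3.14, -0.095, -0.0]
wrist_force: [0.0, 0.3, 0.3]
width: 0.296
grip_force: 0.2
```

Call:
step_arm:
  series: [0.001, 0, 0, 0, 0.002, 0, 0, 0, 0.002, 0, 0, 0]

```text
time: 9.57
tool_pos: [0.4814, 0.3612, 0.0186]
tcp_rot: [-3.14, -0.096, -0.0]
wrist_force: [0.0, -0.3, -0.4]
width: 0.301
grip_force: 0.3
```

Call:
step_arm:
  series: [0.001, 0, 0, 0, 0.001, 0, 0, 0]

```text
time: 9.82
tool_pos: [0.4823, 0.3612, 0.0186]
tcp_rot: [-3.14, -0.095, -0.0]
wrist_force: [-0.2, -0.6, -0.5]
width: 0.299
grip_force: 0.3
```

Call:
step_arm:
  series: [0.001, 0, 0, 0, 0.001, 0, 0, 0]

```text
time: 10.07
tool_pos: [0.4829, 0.3612, 0.0185]
tcp_rot: [3.14, 0.095, -0.001]
wrist_force: [-1.5, 0.1, 0.9]
width: 0.297
grip_force: 0.9
```

Call:
step_arm:
  series: [0.001, 0, 0, 0, 0.001, 0, 0, 0]

```text
time: 10.32
tool_pos: [0.4831, 0.3611, 0.0183]
tcp_rot: [3.14, 0.095, -0.004]
wrist_force: [-5.0, 0.4, 2.4]
width: 0.303
grip_force: 2.3
```

Call:
step_arm:
  series: [0.001, 0, 0, 0, 0.001, 0, 0, 0]

```text
time: 10.58
tool_pos: [0.4831, 0.3611, 0.0183]
tcp_rot: [3.139, 0.095, -0.006]
wrist_force: [-7.4, -0.4, 4.2]
width: 0.301
grip_force: 3.5
```

Stop reached (force builds at a constant position). I back off straight, then rise.

Call:
step_arm:
  series: [-0.003, 0, 0, 0, -0.008, 0, 0, 0, -0.02, 0, 0, 0, -0.045, 0, 0, 0, -0.06, 0, 0, 0, -0.06, 0, 0, 0]

```text
time: 11.32
tool_pos: [0.4241, 0.3575, 0.0185]
tcp_rot: [3.14, 0.097, -0.0]
wrist_force: [-0.7, 0.3, -0.2]
width: 0.302
grip_force: 0.0
```

Call:
step_arm:
  series: [0, 0, -0.05, 0, 0, 0, -0.11, 0, 0, 0, -0.17, 0, 0, 0, -0.23, 0, 0, 0, -0.24, 0, 0, 0, -0.24, 0]
  gripper: 0

```text
time: 12.08
tool_pos: [0.4263, 0.3581, 0.2597]
tcp_rot: [-3.139, -0.095, -0.004]
wrist_force: [0.9, 1.0, -1.3]
width: -0.002
grip_force: 0.0
```

```bash
python3 - <<'E'
from wl import *
v=np.load("rack.npy")
L=[k+"_"+q for k in("stop","hinge","roll") for q in("left","mid")]
s,p,T,d=wrist("wr4.png",L)
print(s["tool_pos"],s["q"],s["time"],s["wrist_force"])
for l,r in d.items(): print(l,[(np.round(x["point"],1).tolist(),round(x["score"],2)) for x in r[:2]], proj(p,model(v,l),T).round(1))
for z in(.128,.008):
  o,dd=ray(p,(320,240),T); print("centre ray",(o+dd*(z-o[2])/dd[2]).round(4))
print(T.round(3).tolist(),p["intrinsics"].tolist())
E
```

```text
[0.42632741 0.35812293 0.25969802] [ 6.54058677e-01  6.04591710e-03  1.78613814e+00 -1.87102830e-04
  1.34660832e+00  2.16430010e+00] 12.075 [ 0.85079251  0.96797969 -1.26854446]
stop_left [] [328.1 100. ]
stop_mid [([424.8, 103.3], 0.77)] [429.2 100. ]
hinge_left [([326.5, 44.3], 0.9), ([470.4, 50.9], 0.56)] [325.5  49.1]
hinge_mid [([473.7, 52.5], 0.57)] [472.3  49. ]
roll_left [([384.4, 50.1], 0.74)] [383.   49.1]
roll_mid [([529.5, 48.5], 0.74)] [529.9  49. ]
centre ray [0.4114 0.3608 0.128 ]
centre ray [0.3754 0.3601 0.008 ]
[[0.061, 0.952, 0.299, 0.503], [-0.998, 0.059, 0.016, 0.363], [-0.002, -0.3, 0.954, 0.433], [0.0, 0.0, 0.0, 1.0]] [[345.8790421349387, 0.0, 323.276149640336], [0.0, 345.8790421349387, 244.73271221575325], [0.0, 0.0, 1.0]]
```

View pics/wr4.png

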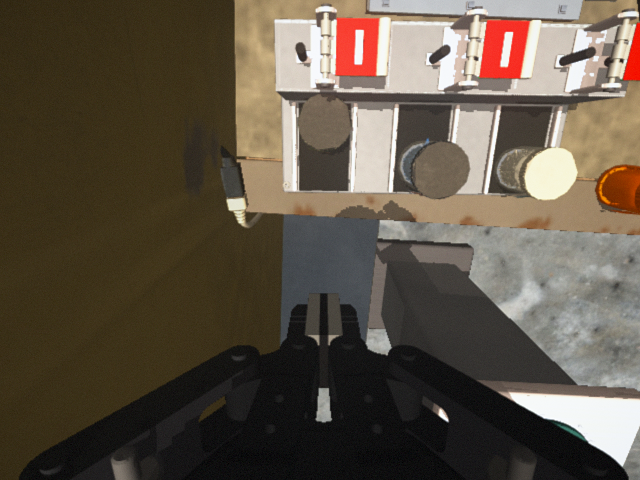

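The wrist view shows the jar against the back wall at (325,122). The left tag's pin is at (326,45) and its roll at (383,47), which agrees with the model. Before going in I check the clearance to the metal panel behind the rack.

```bash
python3 - <<'E'
from wl import *
a=viewer.read_camera("scene");b=viewer.read_camera("side")
for u,w in(((440,214),(402,202)),((457,228),(425,203)),((407,345),(450,293)),((373,334),(400,338)),((400,235),(378,246))):
    x,e=tri([ray(a,u),ray(b,w)]);print(u,w,x.round(3),np.round(e,3))
v=np.load("rack.npy"); s=monitor.read_state()
M=R.from_rotvec(s["tcp_rot"]).as_matrix(); print(M.round(3).tolist(), s["tool_pos"])
for t in((.574,.2966,.22),(.574,.2966,.116)): print(M.T@(np.array(t)-s["tool_pos"]))
E
```

```text
(440, 214) (402, 202) [0.688 0.349 0.1  ] [0.002 0.002]
(457, 228) (425, 203) [0.729 0.333 0.108] [0.002 0.002]
(407, 345) (450, 293) [0.747 0.087 0.089] [0.006 0.006]
(373, 334) (400, 338) [ 0.681  0.112 -0.037] [0.005 0.005]
(400, 235) (378, 246) [0.638 0.303 0.028] [0.006 0.006]
[[0.998, 0.061, -0.001], [0.061, -0.998, -0.001], [-0.001, 0.001, -1.0]] [0.42502924 0.35746861 0.25753743]
[0.1450521  0.06976948 0.03739572]
[0.14520175 0.06966969 0.14139556]
```

Call:
step_arm:
  series: [0.03, 0.015, 0, -0.186, 0.06, 0.03, 0, -0.372, 0.09, 0.045, 0, -0.558, 0.12, 0.06, 0, -0.744, 0.145, 0.07, 0, -0.93, 0.145, 0.07, 0, -1.116, 0.145, 0.07, 0.02, -1.302, 0.145, 0.07, 0.037, -1.488]

```text
time: 13.52
tool_pos: [0.5745, 0.2966, 0.2208]
tcp_rot: [-2.239, -2.203, 0.0]
wrist_force: [0.3, -0.8, -0.5]
width: 0.002
grip_force: 0.0
```

Call:
step_arm:
  series: [0, 0, 0, -0.083, 0, 0, 0, -0.083, 0, 0, 0, -0.083]

```text
time: 13.9
tool_pos: [0.5745, 0.2968, 0.2218]
tcp_rot: [2.154, 2.287, 0.001]
wrist_force: [-0.4, -0.1, -0.2]
width: -0.002
grip_force: 0.0
```

```bash
python3 - <<'E'
from wl import *
s,p,T,d=wrist("wr5.png",["roll_left","hinge_left"])
M=R.from_rotvec(s["tcp_rot"]).as_matrix(); print(s["tool_pos"],s["q"].round(3),s["time"],M[:,0].round(4))
for l,r in d.items():
  for x in r[:2]:
    o,dd=ray(p,x["point"],T); X=o+dd*(.128-o[2])/dd[2]; print(l,np.round(x["point"],1),round(x["score"],2),X.round(4),"tool:",(M.T@(X-s["tool_pos"])).round(4))
print(M.T@(np.array((.574,.2966,.116))-s["tool_pos"]))
q=viewer.read_camera("side"); a=cv2.resize(q["image"][130:270,290:430],(390,390),interpolation=cv2.INTER_CUBIC)
save("c5.png",np.hstack([a,np.vstack([cv2.resize(p["image"],(400,300)),np.zeros((90,400,3),np.uint8)])]))
E
```

```text
[0.57454073 0.29678724 0.22183289] [ 0.438  0.199  1.644 -0.     1.298  0.379] 13.9 [-5.960e-02  9.982e-01  2.000e-04]
roll_left [321.3 208.3] 0.61 [0.5712 0.3198 0.128 ] tool: [ 0.0231 -0.002   0.0938]
hinge_left [322.3 145.2] 0.64 [0.5692 0.3672 0.128 ] tool: [ 0.0706 -0.0012  0.0938]
[-0.00017283 -0.00059884  0.1058326 ]
```

View pics/c5.png

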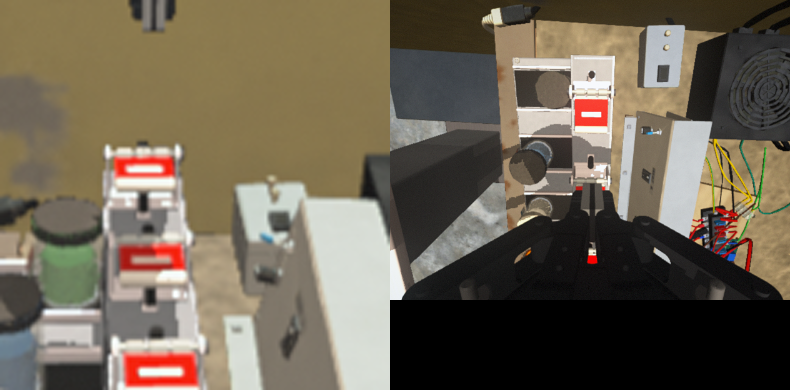

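The roll is centred ahead of the shut fingertips: roll at (591,130) in the crop, tool offset about 23 mm. I descend beside it, then approach to light contact.

Call:
step_arm:
  series: [0, 0, 0.05, 0, 0, 0, 0.085, 0, 0, 0, 0.1, 0, 0, 0, 0.108, 0, 0.003, 0, 0.108, 0, 0.003, 0, 0.108, 0]

```text
time: 14.85
tool_pos: [0.5753, 0.3005, 0.1154]
tcp_rot: [2.152, 2.288, 0.004]
wrist_force: [0.3, 0.7, -0.2]
width: -0.004
grip_force: 0.0
```

Call:
step_arm:
  series: [0.001, 0, 0, 0, 0.002, 0, 0, 0, 0.002, 0, 0, 0]

```text
time: 15.22
tool_pos: [0.5742, 0.3018, 0.1139]
tcp_rot: [2.152, 2.288, 0.001]
wrist_force: [0.1, 0.3, -0.1]
width: 0.005
grip_force: 0.0
```

Call:
step_arm:
  series: [0.001, 0, 0, 0, 0.001, 0, 0, 0]

```text
time: 15.48
tool_pos: [0.5739, 0.3027, 0.1135]
tcp_rot: [-2.153, -2.288, 0.0]
wrist_force: [-0.2, 1.0, 0.0]
width: -0.003
grip_force: 0.0
```

Call:
step_arm:
  series: [0.001, 0, 0, 0, 0.001, 0, 0, 0]

```text
time: 15.72
tool_pos: [0.5739, 0.3037, 0.1136]
tcp_rot: [-2.153, -2.288, -0.0]
wrist_force: [-0.1, -0.4, -0.3]
width: -0.0
grip_force: 0.0
```

Call:
step_arm:
  series: [0.001, 0, 0, 0, 0.001, 0, 0, 0]

```text
time: 15.98
tool_pos: [0.5739, 0.3047, 0.1136]
tcp_rot: [-2.153, -2.288, -0.0]
wrist_force: [0.1, 0.5, 0.8]
width: -0.002
grip_force: 0.0
```

Call:
step_arm:
  series: [0.001, 0, 0, 0, 0.001, 0, 0, 0]

```text
time: 16.23
tool_pos: [0.5738, 0.3057, 0.1136]
tcp_rot: [-2.153, -2.288, -0.0]
wrist_force: [-0.0, 0.5, 0.6]
width: -0.002
grip_force: 0.0
```

Call:
step_arm:
  series: [0.001, 0, 0, 0, 0.001, 0, 0, 0]

```text
time: 16.48
tool_pos: [0.5737, 0.3067, 0.1136]
tcp_rot: [-2.153, -2.288, 0.0]
wrist_force: [-0.9, -0.8, -0.2]
width: -0.001
grip_force: 0.0
```

Call:
step_arm:
  series: [0.001, 0, 0, 0, 0.001, 0, 0, 0]

```text
time: 16.73
tool_pos: [0.5737, 0.3077, 0.1136]
tcp_rot: [-2.153, -2.288, 0.0]
wrist_force: [0.6, 0.4, -0.1]
width: -0.001
grip_force: 0.0
```

Call:
step_arm:
  series: [0.001, 0, 0, 0, 0.001, 0, 0, 0]

```text
time: 16.98
tool_pos: [0.5736, 0.3087, 0.1136]
tcp_rot: [2.153, 2.288, 0.0]
wrist_force: [0.5, 0.2, -0.2]
width: 0.001
grip_force: 0.0
```

```bash
python3 - <<'E'
from wl import *
s,p,T,d=wrist()
print(s["tool_pos"],s["wrist_force"],s["time"])
q=viewer.read_camera("side"); a=cv2.resize(q["image"][150:240,310:380],(400,514),interpolation=cv2.INTER_CUBIC)
q=viewer.read_camera("scene"); b=cv2.resize(q["image"][140:230,350:420],(400,514),interpolation=cv2.INTER_CUBIC)
save("c6.png",np.hstack([a,b]))
E
```

```text
[0.57362165 0.3086967  0.11358422] [ 0.50999851  0.23217632 -0.1825785 ] 16.975
```

View pics/c6.png

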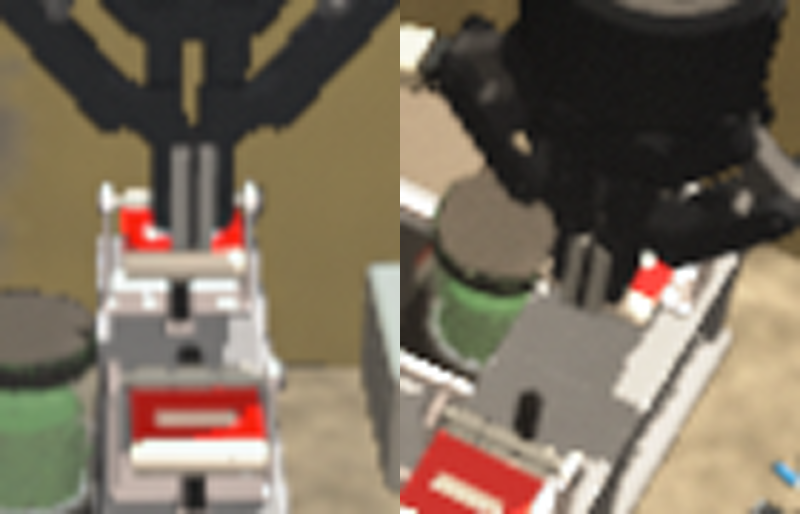

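```bash
python3 - <<'E'
from wl import *
v=np.load("rack.npy")
s=monitor.read_state(); t=s["tool_pos"]; M=R.from_rotvec(s["tcp_rot"]).as_matrix()
for n,(x0,y0) in(("side",(310,150)),("scene",(350,140))):
    p=viewer.read_camera(n); f=lambda X:((proj(p,X)-[x0,y0])*400/70).round(0)
    print(n,"tcp",f(t),"front of tip",f(t+M[:,0]*.011),"roll",f(model(v,"roll_left")),"hinge",f(model(v,"hinge_left")),[((np.array(x["point"])-[x0,y0])*400/70).round() for x in viewer.spot_point(p,"roll_left")[:2]])
    for z in(.123,.133): print(z,[f(t+M@np.array([a,b,t[2]-z])) for a in(-.011,.011) for b in(-.0145,.0145)])
q,p,T,_=wrist("w7.png")
print("wrist",proj(p,t,T),proj(p,model(v,"roll_left"),T),proj(p,model(v,"hinge_left"),T),[x["point"] for x in viewer.spot_point(p,"roll_left")[:2]])
im=p["image"]; save("w7c.png",cv2.resize(im[100:400,180:460],(560,600),interpolation=cv2.INTER_CUBIC))
E
```

```text
side tcp [188. 317.] front of tip [186. 300.] roll [179. 260.] hinge [172. 195.] [array([189., 261.])]
0.123 [array([146., 310.]), array([235., 308.]), array([143., 276.]), array([231., 275.])]
0.133 [array([146., 283.]), array([236., 282.]), array([143., 250.]), array([231., 248.])]
scene tcp [178. 337.] front of tip [192. 315.] roll [192. 285.] hinge [247. 194.] [array([186., 290.]), array([  9., 560.])]
0.123 [array([130., 328.]), array([206., 363.]), array([157., 282.]), array([233., 316.])]
0.133 [array([133., 311.]), array([210., 346.]), array([161., 265.]), array([237., 299.])]
wrist [323.88707776 284.66600167] [318.8139561  273.94308364] [318.45636042 181.94262872] [[319.1, 276.0]]
```

View pics/w7c.png

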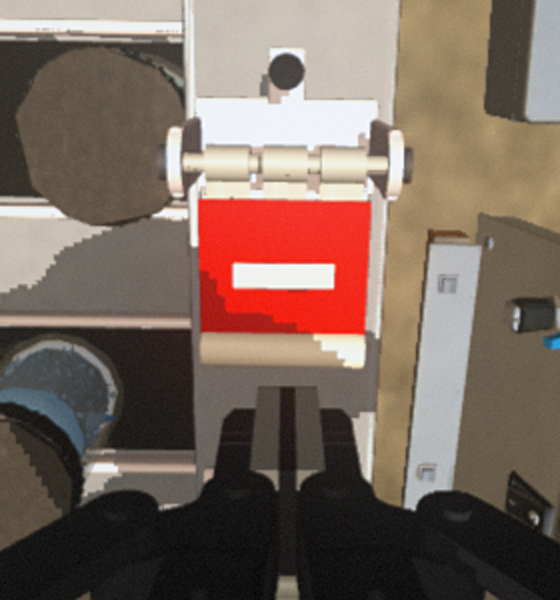

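The wrist crop shows the fingertips ending at crop (288,388), short of where the stated TCP projects (288,369). The roll is at (282,350), with no contact. The visible tip seems higher than the TCP, so I check this numerically.

```bash
python3 - <<'E'
from wl import *
from scipy.optimize import least_squares
s,p,T,_=wrist(); t=s["tool_pos"]; M=R.from_rotvec(s["tcp_rot"]).as_matrix()
a=viewer.read_camera("side");b=viewer.read_camera("scene")
print("hand_eye",p["hand_eye"].round(3).tolist())
I={"wrist":(p,T,(324,294),1),"side":(a,None,(343.5,194),-1),"scene":(b,None,(382.5,193),-1)}
f=lambda v:np.concatenate([proj(c,t+M@np.array([sg*v[0],0,-v[1]]),TT)-uv for c,TT,uv,sg in I.values()])
r=least_squares(f,[.01,.0]); print("h,e",r.x,r.fun.round(1))
# earlier view from side at TCP (.5745,.2968,.2218)
for e in(0,.03): print(e,proj(a,np.array([.5745,.2968-.009,.2218+e])),"seen 344.6,140.8")
im=p["image"]; save("tipw.png",cv2.resize(im[240:340,260:390],(650,500),interpolation=cv2.INTER_NEAREST))
for w in ("width","wrist_force"): print(s[w])
E
```

```text
hand_eye [[0.0, 0.954, 0.3, 0.077], [1.0, -0.001, 0.001, -0.0], [0.001, 0.3, -0.954, -0.173], [0.0, 0.0, 0.0, 1.0]]
h,e [0.00841574 0.02947166] [-0.   0.3 -0.1 -0.  -1.4  0.6]
0 [344.31140707 157.49856978] seen 344.6,140.8
0.03 [344.59726006 141.16210712] seen 344.6,140.8
0.005106078352079336
[0.19261544 0.9359399  0.61480044]
```

All three cameras agree: the real tips end 29 mm above the stated TCP, so I was above the roll. I'll back off 8 mm and descend guarded, watching the force in case the estimate is wrong.

Call:
step_arm:
  series: [-0.004, 0, 0, 0, -0.008, 0, 0, 0, -0.008, 0, 0.009, 0, -0.008, 0, 0.018, 0, -0.008, 0, 0.018, 0]

```text
time: 18.2
tool_pos: [0.5729, 0.3001, 0.0937]
tcp_rot: [-2.152, -2.287, 0.004]
wrist_force: [-0.4, 1.1, 0.8]
width: 0.005
grip_force: 0.0
```

Call:
step_arm:
  series: [0, 0, 0.003, 0, 0, 0, 0.006, 0, 0, 0, 0.006, 0]

```text
time: 18.58
tool_pos: [0.5739, 0.3006, 0.0893]
tcp_rot: [-2.152, -2.288, 0.001]
wrist_force: [-0.5, 0.2, 1.1]
width: 0.001
grip_force: 0.0
```

Call:
step_arm:
  series: [0, 0, 0.001, 0, 0, 0, 0.002, 0, 0, 0, 0.002, 0]

```text
time: 18.95
tool_pos: [0.574, 0.3006, 0.0875]
tcp_rot: [-2.153, -2.288, 0.0]
wrist_force: [0.2, 0.9, 0.5]
width: -0.002
grip_force: 0.0
```

No contact below shelf height, so the tips really are at about z = 0.117, right for the roll. I approach slowly until light contact.

Call:
step_arm:
  series: [0.002, 0, 0, 0, 0.003, 0, 0, 0, 0.004, 0, 0, 0, 0.004, 0, 0, 0]

```text
time: 19.45
tool_pos: [0.5739, 0.3047, 0.0876]
tcp_rot: [2.152, 2.288, -0.0]
wrist_force: [0.2, -0.7, 0.8]
width: -0.005
grip_force: 0.2
```

Call:
step_arm:
  series: [0.001, 0, 0, 0, 0.001, 0, 0, 0]

```text
time: 19.7
tool_pos: [0.5739, 0.3048, 0.0876]
tcp_rot: [2.152, 2.288, -0.002]
wrist_force: [0.6, -4.2, 0.1]
width: 0.004
grip_force: 2.1
```

Call:
step_arm:
  series: [0.001, 0, 0, 0, 0.001, 0, 0, 0]

```text
time: 19.95
tool_pos: [0.5739, 0.3048, 0.0875]
tcp_rot: [2.151, 2.287, -0.004]
wrist_force: [0.5, -7.2, 1.8]
width: -0.0
grip_force: 3.6
```

Call:
step_arm:
  series: [0.001, 0, 0, 0, 0.001, 0, 0, 0]

```text
time: 20.2
tool_pos: [0.5738, 0.3049, 0.0875]
tcp_rot: [2.151, 2.286, -0.005]
wrist_force: [0.3, -9.9, 2.9]
width: 0.0
grip_force: 4.9
```

Contact at 10 N and steady. Now I lift along the arc about the pin, keeping light side pressure.

Call:
step_arm:
  series: [0.0002, 0, -0.0044, 0, 0.0007, 0, -0.0087, 0, 0.0015, 0, -0.013, 0, 0.0027, 0, -0.017, 0, 0.0042, 0, -0.021, 0, 0.006, 0, -0.025, 0, 0.008, 0, -0.029, 0, 0.0105, 0, -0.0325, 0]

```text
time: 21.2
tool_pos: [0.5734, 0.3164, 0.1211]
tcp_rot: [2.151, 2.286, -0.003]
wrist_force: [-1.0, -7.4, 4.9]
width: -0.0
grip_force: 3.6
```

```bash
python3 - <<'E'
from wl import *
s,p,T,d=wrist()
print(s["tool_pos"],s["wrist_force"],s["time"])
q=viewer.read_camera("side"); a=cv2.resize(q["image"][150:240,310:380],(400,514),interpolation=cv2.INTER_CUBIC)
save("c8.png",np.hstack([a,np.vstack([cv2.resize(p["image"][100:400,180:460],(400,429)),np.zeros((85,400,3),np.uint8)])]))
E
```

```text
[0.57342881 0.31638021 0.12105588] [-0.96893053 -7.37042682  4.9221299 ] 21.2
```

View pics/c8.png

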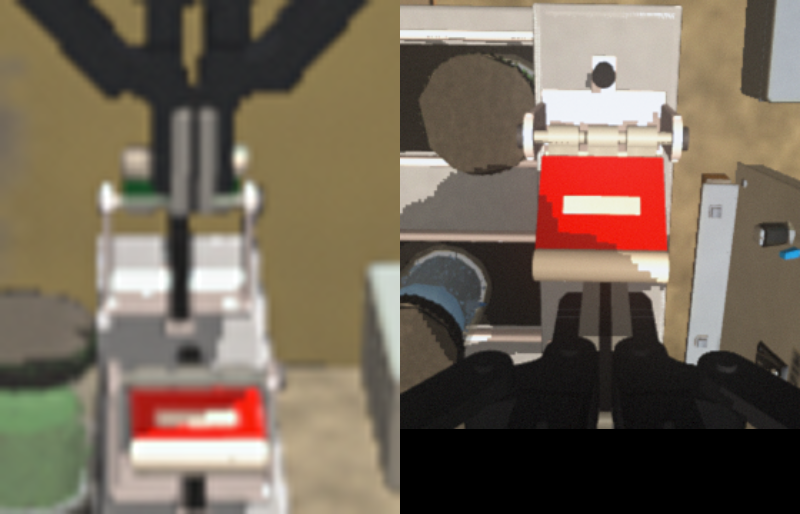

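The tag is up about 40°: its green underside shows at crop (130,185) and the roll rides on the tip. I continue the arc.

Call:
step_arm:
  series: [0.0027, 0, -0.0025, 0, 0.0056, 0, -0.0045, 0, 0.0087, 0, -0.0065, 0, 0.012, 0, -0.0085, 0, 0.0155, 0, -0.0103, 0, 0.019, 0, -0.012, 0, 0.023, 0, -0.013, 0, 0.0267, 0, -0.0137, 0]

```text
time: 22.3
tool_pos: [0.5714, 0.3451, 0.1339]
tcp_rot: [-2.153, -2.288, -0.0]
wrist_force: [0.4, -0.2, 0.0]
width: -0.001
grip_force: 0.1
```

Call:
step_arm:
  series: [0.003, 0, -0.0005, 0, 0.006, 0, -0.001, 0, 0.009, 0, -0.001, 0, 0.012, 0, -0.001, 0, 0.015, 0, -0.001, 0, 0.018, 0, -0.001, 0]

```text
time: 23.05
tool_pos: [0.5703, 0.3629, 0.1347]
tcp_rot: [-2.153, -2.288, 0.0]
wrist_force: [-0.2, -0.1, 0.1]
width: -0.001
grip_force: 0.0
```

```bash
python3 - <<'E'
from wl import *
v=np.load("rack.npy")
def measure():
    x,y,a,hx,hy=v; H=model(v,"hinge_left"); ey=np.array([-np.sin(a),np.cos(a),0]); 
    s=monitor.read_state(); print(s["tool_pos"],s["wrist_force"].round(1),s["time"])
    ps={"side":viewer.read_camera("side"),"scene":viewer.read_camera("scene")}
    for n,p in ps.items():
        print(n,{t:proj(p,H-ey*.045*np.cos(np.radians(t))+np.array([0,0,.045*np.sin(np.radians(t))])).round(0).tolist() for t in(0,60,90,120,150,180)},[(np.round(x["point"]).tolist(),round(x["score"],2)) for x in viewer.spot_point(p,"roll_left")[:3]])
        hsv=cv2.cvtColor(p["image"],cv2.COLOR_RGB2HSV); u,w=proj(p,H).astype(int); 
        c=hsv[max(w-30,0):w+30,u-30:u+30]
        for nm,lo,hi in(("green",50,85),("red",0,6)):
            m=(c[...,0]>=lo)&(c[...,0]<=hi)&(c[...,1]>130)&(c[...,2]>60); ys,xs=np.nonzero(m); print(nm,m.sum(),(xs.mean()+u-30,ys.mean()+w-30) if m.sum() else "")
measure()
E
```

```text
[0.57026978 0.36290658 0.13473596] [-0.2 -0.1  0.1] 23.05
side {0: [341.0, 196.0], 60: [341.0, 171.0], 90: [340.0, 163.0], 120: [340.0, 161.0], 150: [339.0, 165.0], 180: [339.0, 174.0]} [([342.0, 166.0], 0.82), ([342.0, 213.0], 0.18)]
green 198 (np.float64(340.7676767676768), np.float64(173.58080808080808))
red 0 
scene {0: [384.0, 190.0], 60: [391.0, 170.0], 90: [397.0, 160.0], 120: [401.0, 154.0], 150: [403.0, 153.0], 180: [402.0, 159.0]} [([399.0, 157.0], 0.56)]
green 114 (np.float64(398.2719298245614), np.float64(167.76315789473685))
red 0
```

Call:
step_arm:
  series: [0.002, 0, 0, 0, 0.004, 0, 0, 0, 0.006, 0, 0, 0, 0.006, 0, 0, 0]

```text
time: 23.75
tool_pos: [0.5699, 0.3689, 0.1348]
tcp_rot: [-2.152, -2.288, -0.0]
wrist_force: [-0.1, 0.1, 0.1]
width: 0.001
grip_force: 0.0
```

```bash
cat > ms.py <<'E'
from wl import *
v=np.load("rack.npy"); H=model(v,"hinge_left")
s=monitor.read_state(); print(s["tool_pos"],s["wrist_force"].round(1),s["time"])
for n in("side","scene"):
    p=viewer.read_camera(n)
    print(n,[(l,np.round(x["point"]).tolist(),round(x["score"],2)) for l in("roll_left","roll_mid","roll_right","sample_green","sample_blue","sample_white") for x in viewer.spot_point(p,l)[:2]])
    hsv=cv2.cvtColor(p["image"],cv2.COLOR_RGB2HSV); u,w=proj(p,H).astype(int); c=hsv[w-30:w+30,u-30:u+30]
    m=(c[...,0]>=50)&(c[...,0]<=85)&(c[...,1]>130)&(c[...,2]>60); ys,xs=np.nonzero(m)
    if len(ys): print("green",m.sum(),xs.min()+u-30,xs.max()+u-30,ys.min()+w-30,ys.max()+w-30,"hinge",u,w)
E
python3 ms.py
```

```text
[0.56993325 0.36892333 0.13480489] [-0.1  0.1  0.1] 23.75
side [('roll_left', [341.0, 172.0], 0.84), ('roll_left', [345.0, 230.0], 0.2), ('roll_mid', [345.0, 231.0], 0.84), ('roll_right', [349.0, 273.0], 0.8), ('sample_green', [315.0, 237.0], 0.76), ('sample_green', [270.0, 373.0], 0.61), ('sample_blue', [289.0, 273.0], 0.77), ('sample_blue', [344.0, 187.0], 0.22), ('sample_white', [290.0, 312.0], 0.92), ('sample_white', [318.0, 238.0], 0.44)]
green 97 331 350 175 181 hinge 340 184
scene [('roll_left', [400.0, 160.0], 0.78), ('roll_left', [368.0, 214.0], 0.34), ('roll_mid', [358.0, 235.0], 0.81), ('roll_right', [328.0, 281.0], 0.88), ('sample_green', [252.0, 317.0], 0.67), ('sample_green', [362.0, 199.0], 0.62), ('sample_blue', [321.0, 223.0], 0.59)]
green 127 388 411 160 174 hinge 393 173
```

The tag now lies on the other side: roll at side (341,172), as predicted for 180°. I retreat upward and away, then verify.

Call:
step_arm:
  series: [0, 0, -0.02, 0, 0, 0, -0.06, 0, 0, 0, -0.11, 0, -0.05, 0, -0.13, 0, -0.11, 0, -0.13, 0, -0.17, 0, -0.13, 0, -0.23, 0, -0.13, 0, -0.23, 0, -0.13, 0]

```text
time: 25.45
tool_pos: [0.5847, 0.1352, 0.2669]
tcp_rot: [2.157, 2.281, 0.002]
wrist_force: [-0.6, 0.3, 0.4]
width: -0.002
grip_force: 0.0
```

```bash
cat >> ms.py <<'E'
    print("pred roll180",proj(p,2*H-model(v,"roll_left")).round(1),"jar at stop",proj(p,model(v,"stop_left")-.026*np.array([np.cos(v[2]),np.sin(v[2]),0])).round(1))
    for x in viewer.spot_point(p,"sample_green"):
        o,d=ray(p,x["point"]); X=o+d*(.008-o[2])/d[2]; print("jar",X.round(4),round(x["score"],2))
E
python3 ms.py
```

```text
[0.58467898 0.13518436 0.26693965] [-0.6  0.3  0.4] 25.45
side [('roll_left', [328.0, 309.0], 0.56), ('roll_left', [287.0, 272.0], 0.55), ('roll_mid', [341.0, 173.0], 0.66), ('roll_mid', [347.0, 230.0], 0.62), ('roll_right', [350.0, 271.0], 0.86), ('sample_green', [271.0, 372.0], 0.83), ('sample_green', [319.0, 235.0], 0.79), ('sample_blue', [289.0, 272.0], 0.62), ('sample_white', [288.0, 312.0], 0.88), ('sample_white', [315.0, 271.0], 0.24)]
green 100 331 350 175 181 hinge 340 184
pred roll180 [339.  173.5] jar at stop [314.8 236.3]
jar [ 0.4678 -0.0051  0.008 ] 0.83
jar [0.5245 0.3626 0.008 ] 0.79
scene [('roll_left', [401.0, 160.0], 0.82), ('roll_mid', [355.0, 234.0], 0.69), ('roll_mid', [394.0, 175.0], 0.59), ('roll_right', [327.0, 285.0], 0.8), ('roll_right', [321.0, 284.0], 0.33), ('sample_green', [254.0, 316.0], 0.78), ('sample_blue', [320.0, 224.0], 0.85), ('sample_blue', [336.0, 262.0], 0.65), ('sample_white', [293.0, 266.0], 0.96)]
green 162 388 411 158 174 hinge 393 173
pred roll180 [402.4 158.6] jar at stop [364.2 198.2]
jar [4.746e-01 4.000e-04 8.000e-03] 0.78
```

The jar is at the stop, the left tag lies over with green up, and the other jars and tags read as they did before. Handing in.

```bash
python3 -c "
from workcell import job
print(job.finish_job())"
```

```text
the job is handed in; nothing more can be done
None
```

I pushed the green jar to its stop and flipped the left tag over so it lies green face up; final camera readings agree and show the other jars and tags unmoved. I handed the job in at about 26 s, with no verdict returned, and I viewed 11 pictures, one over the limit of 10.

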